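# Show which doming punch and hollow to use

## Task

Show the apprentice which tools make the widest dome. With the outside of the fingers gently push the bench magnifier's lens to the left, well clear of the doming block; then point down at the punch with the biggest ball in the stand, fingertips just above it without touching, and stay there for two seconds. Then point in the same way at the centre of the widest hollow in the doming block and finish there, still pointing; do not touch or pick up the punches, stand or block, and leave everything else as it is.

Things in the scene. Friction and masses are not known exactly. Their poses are not given: they have to be found in the camera images.
- lens_arm (a joint): swing of the magnifier's arm about its post, rad. 0 = arm along the magnifier's own -x (roughly towards the robot); growing values swing the lens clockwise from above, to the robot's left (+y). Starts within 0.15 of 0; stops at -0.3 and 1.45. Light friction, no spring: 1 to 2 N at the lens moves it and it stays where left. About 0.9 more than at the start leaves room for a hand over the block.
- lens_center (a point): middle of the round lens, at half its thickness, 175 mm above the bench. Lens with its black frame: a flat disc 124 mm across and 14 mm thick (168 to 182 mm above the bench). It moves with the arm, an 11 mm steel bar at the same height that runs from the frame to the post.
- lens_pivot (a point): swing axis of the arm at lens height (175 mm), on top of the post, on the far side of the lens, 230 mm from the lens's middle. Axes as the magnifier's foot, z up. Hub 28 mm across, its cap reaching 199 mm above the bench.
- doming_block: the doming block: a heavy plain steel slab 120 (own x) x 80 (own y) x 36 mm high with six round hollows of 36, 26, 19, 15, 12 and 9 mm diameter sunk in its top. It lies on the bench under the lens at any yaw. Origin: centre of its underside.
- wide_hollow (a point): centre of the block's widest hollow (36 mm across, 13 mm deep), in the plane of the block's top, 36 mm above the bench; at x = -35, y = +15 mm in the block's frame.
- block_top (a point): centre of the block's top face, 36 mm above the bench.
- punch_stand: the punch stand: a wooden block 105 (own x) x 152 (own y) x 40 mm high, with two rows of three holes (44 mm apart along x, 46 mm along y), to the robot's right of the doming block. Six loose steel ball punches stand in it in any order. Origin: centre of its underside.
- punch32_top (a point): topmost point of the punch with the biggest ball, 92 mm above the bench.
- punch32: a loose steel doming punch standing upright in the stand, the one with the biggest ball: a ball of 32 mm diameter on a 10 mm shank, 80 mm long in all, its top 92 mm above the bench. Origin: centre of its foot, z along the shank.
- punch24: a loose steel doming punch standing upright in the stand, a ball of 24 mm diameter on a 10 mm shank, 80 mm long in all, its top 92 mm above the bench. Origin: centre of its foot, z along the shank.
- punch19: a loose steel doming punch standing upright in the stand, a ball of 19 mm diameter on a 10 mm shank, 80 mm long in all, its top 92 mm above the bench. Origin: centre of its foot, z along the shank.
- punch15: a loose steel doming punch standing upright in the stand, a ball of 15 mm diameter on a 10 mm shank, 80 mm long in all, its top 92 mm above the bench. Origin: centre of its foot, z along the shank.
- punch11: a loose steel doming punch standing upright in the stand, a ball of 11 mm diameter on a 10 mm shank, 80 mm long in all, its top 92 mm above the bench. Origin: centre of its foot, z along the shank.
- punch8: a loose steel doming punch standing upright in the stand, a ball of 8 mm diameter on a 10 mm shank, 80 mm long in all, its top 92 mm above the bench. Origin: centre of its foot, z along the shank.
- hammer: bystander: a hammer lying on the bench, 240 mm long, wooden handle and brass head, 26 mm high (head 84 mm wide). Origin: middle of its length, underside; x along the handle towards the head.
- jar: bystander: a small closed amber glass jar, 54 mm across, 58 mm high. Origin: centre of its underside.
- ring_clamp: bystander: a wooden ring clamp lying on the bench, 128 x 27 x 24 mm, its length along own x. Origin: centre of its underside.
- magnifier: the bench magnifier: a heavy round foot 116 mm across that does not move, a 14 mm post, a swing arm and a lens. Origin: centre of the foot's underside, straight below the pivot; the arm lies along own -x at joint 0.
There are look-alikes about, which are no part of the job. What is shaped like the punch32 but orange or pink is not meant.

How it is judged:
By the outcome, as a careful person would: the job done as asked, in the order asked, and still so for the second after the job is handed in, with the robot touching nothing.
It also fails if it takes over 67 s, if anything falls off the work surface, if the arm or the gripper's body presses on something with over 40 N, if the wrist force passes 120 N, or if a joint passes its speed limit or range.

## Robot

A 6-joint arm with a two-finger parallel gripper is mounted at the origin on the work surface. World frame = base frame: x ahead of the robot, y to its left, z up, the work surface at z = 0. Lengths are in mm, angles in degrees, forces in N, time in s.
With the tool pointing down it reaches from about 300 to 850 mm from the base axis. Payload 4.2 kg.
Tool frame: the origin (TCP) lies between the finger pads, 19 mm behind the fingertips; this is the grasp point; z points along the fingers, y is the line along which they close (so a half turn about z gives the same grasp; the last joint's range is limited). The gripper opens to 91 mm and grips with 3 to 60 N. Pads are 32 mm wide; open, the fingers measure 118 mm over their backs; the gripper's body (76 mm by 178 mm) begins 60 mm behind the grasp point.
Start: joints at [63.312, 18.312, 89.639, -0, 72.044, -1.146], TCP at [247.932, 518.817, 232.776] pointing down, gripper open.
Joint ranges: [-177.97, 177.97], [-48.28, 115.42], [12.27, 149.76], [-77.06, 257.06], [2.81, 150.46], [-146.56, 146.56]. Speed limits (degrees/s): [147.25, 147.25, 180, 180, 180, 180].

## Interface

Orientations are given as [roll, pitch, yaw] about the fixed x, y, z axes, in that order (R = Rz(yaw) Ry(pitch) Rx(roll)).
In Python, from workcell import env gives the robot as it stands.
- The arm moves only by the tool send_rows, never from a script. Its argument "steps" is a list that holds one entry, the list of rows, each a list of 5 numbers: the shift along the tool's x, y, z scaled (see below), then the turn about the tool's z scaled (see below), then the opening, from 0 (shut) to 1 (fully open). In form: [[[dx, dy, dz, yaw, fingers], ...]]. A call has 1 to 5 rows; each row shifts and turns the commanded pose from where the row before left it, along the tool's axes as they then stand; what a row does not reach is not made up. The controller multiplies each number of a shift by 0.04 m and each number of a turn by 0.12 rad. A row lasts 1/12 s, in which the tool goes at most 41.7 mm and 7.16 degrees, less where a joint would pass 70% of its speed; a pose out of reach is approached as far as the arm can. A call with a number of a shift or a turn outside -1 to 1 is refused whole. A call with a gripper value outside its range is refused whole. The fingers move at their own pace and stop on an object; "squeeze" is the grip in N (left out, the last holds). Time passes only in rows, so rows that do not move let the fingers close. It gives the time, the measured TCP pose, the force, the opening and the grip force at its end, in the units of the state.
- env.state(): the state, without advancing time (a new reading comes with each control period).
- env.grab_frame(name): name is "side" or "top"; returns a dict with "pixels" (400x640x3 uint8, red, green, blue), "depth" (400x640 float32, mm along the optical axis (not along the pixel's ray), 0 where there is no reading), "intrinsics" (3x3 intrinsics, pixels), "dist" ([k1, k2, p1, p2, k3] as OpenCV has them; the pictures are not rectified), "cam_to_world" (4x4, takes a point from camera to world coordinates). Camera axes: x right, y down, z forward; pixel columns grow to the right and rows downward; lengths in mm; the calibration is good to about 2 mm. A picture is of the moment at which its call begins.
- env.job_done(): hands the job in; it is judged then, once.
The state is a dict: "time_s": time; "qpos": joint angles; "qvel": joint speeds; "effort": joint torques, N m; "ee_pos": TCP position; "ee_rot": TCP orientation; "force": force on the tool from outside, world axes, zero at the start; "torque": the same for the moment, N m; "gripper_width": finger opening in mm; "gripper_force": force on a finger pad.
Only numpy, scipy, OpenCV 4.12 (cv2) and the standard library are available. Lean on these libraries where they do the work, as an engineer would, in place of code of your own. Each camera call takes 0.05 s, during which the arm holds its last target. There are 200 camera calls.

## Working session

There is one attempt and no reset: what is moved stays moved. The work goes in short steps, Python scripts to look and compute and a tool call to move; the robot and the scene stay as the last step left them, time stands still between calls to the robot, and variables do not carry over. Pictures are saved under pics/ and viewed, at most 10 in all, crops included, and the job is handed in when it is done.

Besides the shell and the picture viewer there is one more tool, called after "Emit:" by a JSON object that holds its "op" and its "data", one argument or row to a line. send_rows: Moves the arm, as the interface text tells. Shifts and turns lie within -1 to 1; 1 stands for 0.04 m of shift or 0.12 rad of turn. Its arguments: {"type":"object","properties":{"steps":{"type":"array"},"squeeze":{"type":"number"}},"required":["steps"]}

```bash
mkdir -p pics; cat > h.py <<'E'
import numpy as np, cv2
from workcell import env
def grab(n,save=None):
    f=env.grab_frame(n)
    if save: cv2.imwrite('pics/'+save,f['pixels'][:,:,::-1])
    return f
def ray(f,uv):
    p=cv2.undistortPoints(np.array(uv,float).reshape(-1,1,2),np.array(f['intrinsics']),np.array(f['dist'])).reshape(-1,2)
    T=np.array(f['cam_to_world']); d=np.c_[p,np.ones(len(p))]@T[:3,:3].T
    return T[:3,3],d
def plane(f,uv,z):
    o,d=ray(f,uv); return o+d*((z-o[2])/d[:,2])[:,None]
def dep(f,uv):
    o,d=ray(f,uv); return np.array([o+dd*f['depth'][int(round(v)),int(round(u))] for dd,(u,v) in zip(d,uv)])
E
python3 - <<'E'
from h import *
for n in('top','side'):
    f=grab(n,n+'0.png'); np.savez(n+'0.npz',**f); print(n,np.round(f['cam_to_world'],2).tolist(),np.round(f['intrinsics'],1).tolist())
print(env.state())
E
```

```text
top [[-0.02, -1.0, 0.04, 483.08], [-1.0, 0.01, -0.02, 3.22], [0.02, -0.04, -1.0, 1664.56], [0.0, 0.0, 0.0, 1.0]] [[493.7, 0.0, 316.3], [0.0, 493.7, 192.4], [0.0, 0.0, 1.0]]
side [[0.86, -0.25, 0.45, 132.54], [-0.51, -0.46, 0.72, -746.05], [0.02, -0.85, -0.52, 646.98], [0.0, 0.0, 0.0, 1.0]] [[370.2, 0.0, 317.1], [0.0, 370.2, 197.2], [0.0, 0.0, 1.0]]
{'time_s': 0.1, 'qpos': array([ 6.33108620e+01,  1.83490055e+01,  8.96992193e+01,  1.23024999e-03,
        7.20430359e+01, -1.14454817e+00]), 'qvel': array([ 0.075741  , -0.02868842, -0.11993829, -0.07900389, -0.12510959,
       -0.01893313]), 'effort': array([ 5.78232248e-04, -4.13330734e+01, -2.32508290e+01,  7.30983331e-02,
        4.21764306e-02, -5.30500188e-05]), 'ee_pos': array([247.74295258, 518.43310685, 231.99535532]), 'ee_rot': array([-1.79908781e+02, -2.99239693e-03,  1.54455028e+02]), 'force': array([-0.46316238, -0.48241294,  0.52154279]), 'torque': array([ 0.02697634, -0.03854044,  0.02697063]), 'gripper_force': 0.0, 'gripper_width': 91.54735445601257}
```

View pics/top0.png

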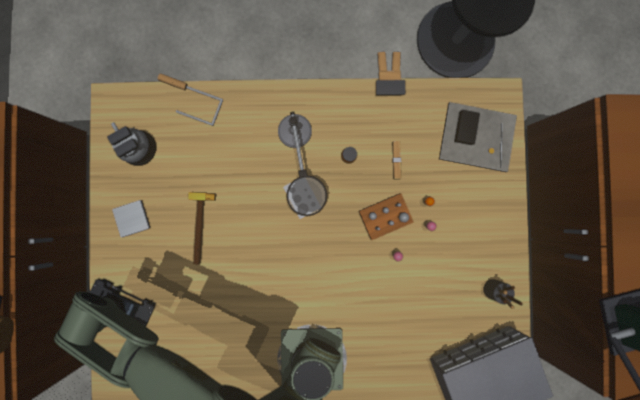

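View pics/side0.png

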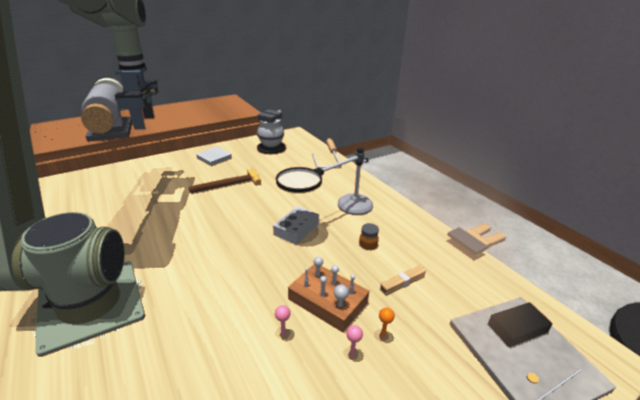

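The top view shows the lens at (306,195), the pivot at (294,118), and the stand at (386,216) with a large grey ball at (404,217). In the side view the block is at (297,226) and the big ball at (341,292). I'll zoom in on these.

```bash
python3 - <<'E'
import cv2,numpy as np
t=cv2.imread('pics/top0.png');s=cv2.imread('pics/side0.png')
r=lambda a:cv2.resize(a,(400,300),interpolation=cv2.INTER_CUBIC)
# 80x60 crops, x5
o=np.vstack([np.hstack([r(t[186:246,346:426]),r(t[165:225,266:346])]),np.hstack([r(s[250:325,280:380]),r(s[195:255,257:337])])])
cv2.imwrite('pics/z0.png',o)
E
```

```text
(no output)
```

View pics/z0.png

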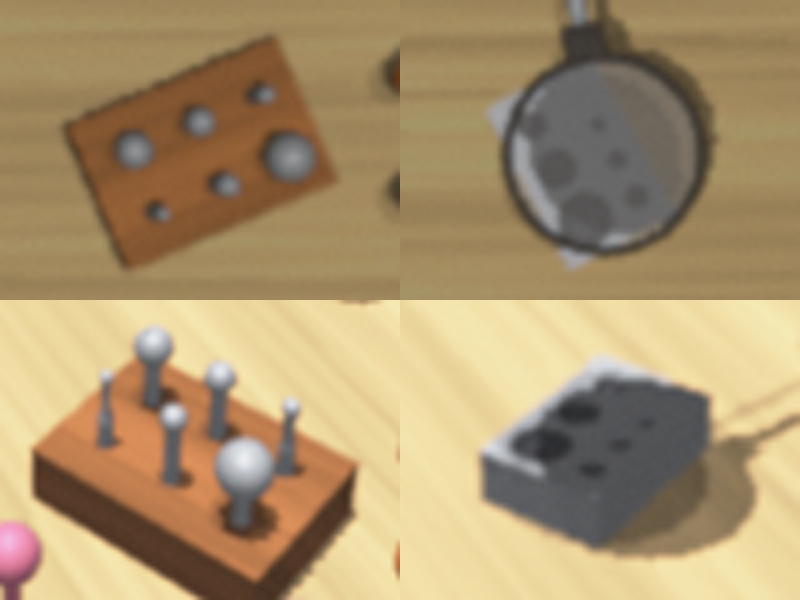

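Zoomed: the biggest ball is at top (404,217.4) and side (341,292). The widest hollow is at top (303,208), seen through the lens, and side (285,224). I'll triangulate both.

```bash
cat >> h.py <<'E'
def tri(ft,ut,fs,us):
    o1,d1=ray(ft,[ut]);o2,d2=ray(fs,[us]);d1=d1[0]/np.linalg.norm(d1);d2=d2[0]/np.linalg.norm(d2)
    A=np.c_[d1,-d2];s=np.linalg.lstsq(A,o2-o1,rcond=None)[0];a=o1+s[0]*d1;b=o2+s[1]*d2
    return (a+b)/2,np.linalg.norm(a-b)
E
python3 - <<'E'
from h import *
t=dict(np.load('top0.npz'));s=dict(np.load('side0.npz'))
def show(n,x): print(n,np.round(x[0],1),round(x[1],1))
def ballc(f,c,r):
    p=f['pixels'].astype(int);sat=p.max(2)-p.min(2);m=((sat<35)&(p.max(2)>60)).astype(np.uint8)
    w=np.zeros_like(m);cv2.circle(w,(int(c[0]),int(c[1])),r,1,-1);m&=w
    cs,_=cv2.findContours(m,0,2);k=max(cs,key=cv2.contourArea);(x,y),R=cv2.minEnclosingCircle(k);return (x,y),R
bt,R1=ballc(t,(404,217),8);bs,R2=ballc(s,(341,291),8);print(bt,R1,bs,R2)
show('ball',tri(t,(404,217.2),s,(341,291.8)));show('ballmask',tri(t,bt,s,bs))
show('hollow',tri(t,(303,208),s,(285,224)))
print('hollow side@36',plane(s,[(285,224)],36),'top',plane(t,[(303,208)],36))
print('ball top@76',plane(t,[(404,217.2)],76),'side',plane(s,[(341,291.8)],76))
print('lens top@182',plane(t,[(306.3,195)],182)); print('hub top',plane(t,[(293,116)],199))
# lens by dark ring ellipse in side
print('lens side @175',plane(s,[(299,179.5)],175)); print('pivot side',plane(s,[(363,157)],190))
print('jar,clamp',plane(t,[(349,155),(396,145),(398,255),(202,196)],40))
# all things higher than 120 on bench by depth from top
E
```

```text
(403.5, 216.6666717529297) 5.069066524505615 (341.0789489746094, 291.0789489746094) 7.921544551849365
ball [ 469.9 -305.    76.6] 2.6
ballmask [ 471.5 -303.3   76.5] 2.2
hollow [504.5  21.6  32.9] 0.7
hollow side@36 [[502.94556047  17.50144585  36.        ]] top [[504.15259237  21.68812967  36.        ]]
ball top@76 [[ 468.83122519 -304.39834229   76.        ]] side [[ 471.44883849 -305.04669281   76.        ]]
lens top@182 [[541.15782262   9.55973487 182.        ]]
hub top [[777.88624421  45.91984557 199.        ]]
lens side @175 [[540.83101179   4.29016364 175.        ]]
pivot side [[753.79760044  10.02746695 190.        ]]
jar,clamp [[ 677.14105531 -133.08372991   40.        ]
 [ 708.61787215 -290.33220499   40.        ]
 [ 344.42613086 -288.83179334   40.        ]
 [ 548.50287678  353.78423684   40.        ]]
```

```bash
python3 - <<'E'
from h import *
t=dict(np.load('top0.npz'));s=dict(np.load('side0.npz'))
print('foot top@10',plane(t,[(295,130.5)],10),'side',plane(s,[(355.5,204)],8))
print('hub side@175',plane(s,[(360,160)],175))
E
```

```text
foot top@10 [[766.33030518  45.29398595  10.        ]] side [[766.65727177  40.41583365   8.        ]]
hub side@175 [[753.95560855  22.59569969 175.        ]]
```

Emit:
{"op": "send_rows", "data": {
  "steps": [
    [[-0.6,-0.56,0,0,0],[-0.6,-0.56,0,0,0],[-0.6,-0.56,0,0,0],[-0.6,-0.56,0,0,0],[-0.6,-0.56,0,0,0]]
  ]
}}

```text
time_s: 0.52
ee_pos: [308.0, 364.4, 232.3]
ee_rot: [-180.0, -0.0, 154.5]
force: [1.3, -0.9, -0.8]
gripper_width: 60.8
gripper_force: 0.0
```

Emit:
{"op": "send_rows", "data": {
  "steps": [
    [[-0.6,-0.56,0,0,0],[-0.6,-0.56,0,0,0],[-0.6,-0.56,0,0,0],[-0.6,-0.56,0,0,0],[-0.6,-0.56,0,0,0]]
  ]
}}

```text
time_s: 0.93
ee_pos: [367.9, 211.6, 232.5]
ee_rot: [-180.0, -0.0, 154.5]
force: [0.7, 0.1, 0.3]
gripper_width: 27.2
gripper_force: 0.0
```

Emit:
{"op": "send_rows", "data": {
  "steps": [
    [[-0.6,-0.56,0,0,0],[-0.6,-0.56,0,0,0],[-0.6,-0.56,0,0,0],[-0.6,-0.56,0,0,0],[-0.6,-0.56,0,0,0]]
  ]
}}

```text
time_s: 1.35
ee_pos: [427.9, 58.8, 232.5]
ee_rot: [-180.0, -0.0, 154.5]
force: [0.9, 0.4, 0.6]
gripper_width: 0.8
gripper_force: 0.0
```

Emit:
{"op": "send_rows", "data": {
  "steps": [
    [[-0.6,-0.56,0,0,0],[-0.6,-0.56,0,0,0],[-0.6,-0.56,0,0,0],[-0.6,-0.56,0,0,0],[-0.6,-0.56,0,0,0]]
  ]
}}

```text
time_s: 1.77
ee_pos: [487.9, -94.0, 232.4]
ee_rot: [180.0, -0.0, 154.4]
force: [1.2, 0.8, 0.0]
gripper_width: 0.5
gripper_force: 0.0
```

Emit:
{"op": "send_rows", "data": {
  "steps": [
    [[0,0,0,0,0],[0,0,0,0,0],[0,0,0,0,0]]
  ]
}}

```text
time_s: 2.02
ee_pos: [487.3, -92.0, 232.2]
ee_rot: [180.0, -0.1, 154.4]
force: [-0.3, -0.9, -0.4]
gripper_width: 0.6
gripper_force: 0.0
```

Emit:
{"op": "send_rows", "data": {
  "steps": [
    [[0,0,0.4,0,0],[0,0,0.4,0,0],[0,0,0.4,0,0],[0,0,0.35,0,0],[0,0,0,0,0]]
  ]
}}

```text
time_s: 2.43
ee_pos: [485.4, -90.5, 168.3]
ee_rot: [-179.9, -0.3, 154.6]
force: [0.4, 0.8, -0.0]
gripper_width: 0.3
gripper_force: 0.0
```

Emit:
{"op": "send_rows", "data": {
  "steps": [
    [[-0.02,0.25,0,0,0],[-0.02,0.2,0,0,0],[-0.02,0.16,0,0,0],[-0.02,0.12,0,0,0],[0,0.12,0,0,0]]
  ]
}}

```text
time_s: 2.85
ee_pos: [506.3, -62.3, 171.4]
ee_rot: [180.0, 0.1, 154.5]
force: [0.3, 0.1, 0.0]
gripper_width: 0.2
gripper_force: 0.0
```

Emit:
{"op": "send_rows", "data": {
  "steps": [
    [[0.06,0.12,0,0,0],[0.06,0.12,0,0,0],[0.06,0.12,0,0,0],[0.06,0.12,0,0,0],[0.06,0.12,0,0,0]]
  ]
}}

```text
time_s: 3.27
ee_pos: [502.3, -36.4, 170.2]
ee_rot: [-179.8, -0.3, 154.5]
force: [-5.2, -2.6, 1.5]
gripper_width: 0.2
gripper_force: 2.5
```

Emit:
{"op": "send_rows", "data": {
  "steps": [
    [[0.05,0.14,0,0,0],[0.05,0.14,0,0,0],[0.05,0.14,0,0,0],[0.05,0.14,0,0,0],[0.05,0.14,0,0,0]]
  ]
}}

```text
time_s: 3.68
ee_pos: [507.0, -6.3, 170.4]
ee_rot: [-179.9, -0.1, 154.5]
force: [-3.3, -1.3, -0.1]
gripper_width: 0.8
gripper_force: 1.6
```

Emit:
{"op": "send_rows", "data": {
  "steps": [
    [[0.04,0.14,0,0,0],[0.04,0.14,0,0,0],[0.04,0.14,0,0,0],[0.04,0.14,0,0,0],[0.03,0.14,0,0,0]]
  ]
}}

```text
time_s: 4.1
ee_pos: [513.4, 22.6, 170.8]
ee_rot: [180.0, 0.0, 154.5]
force: [-2.9, -1.2, -0.2]
gripper_width: 0.4
gripper_force: 1.2
```

```bash
python3 - <<'E'
from h import *
t=grab('top','t1.png')['pixels'][:,:,::-1];s=grab('side')['pixels'][:,:,::-1]
r=lambda a:cv2.resize(a,(400,300),interpolation=cv2.INTER_CUBIC)
cv2.imwrite('pics/z1.png',np.hstack([r(t[80:230,200:400]),r(s[120:270,210:410])]))
E
```

```text
(no output)
```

View pics/z1.png

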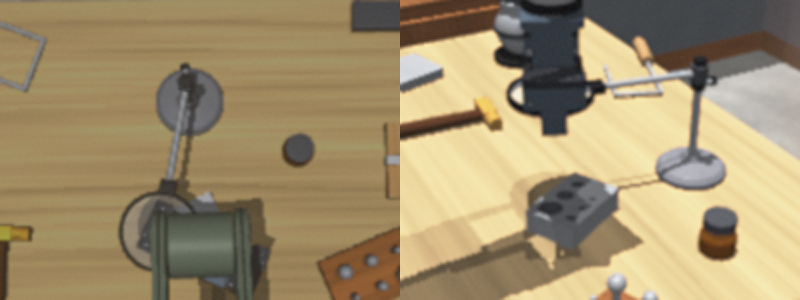

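The lens, now at top pixel (279,195), is swinging left ahead of the closed fingers, and the block at side (355,225) hasn't moved. I'll keep pushing.

Emit:
{"op": "send_rows", "data": {
  "steps": [
    [[0.03,0.14,0,0,0],[0.03,0.14,0,0,0],[0.03,0.14,0,0,0],[0.03,0.14,0,0,0],[0.02,0.14,0,0,0]]
  ]
}}

```text
time_s: 4.62
ee_pos: [520.2, 50.2, 170.7]
ee_rot: [180.0, -0.0, 154.5]
force: [-2.4, -1.5, -0.0]
gripper_width: 0.6
gripper_force: 1.0
```

Emit:
{"op": "send_rows", "data": {
  "steps": [
    [[0.01,0.15,0,0,0],[0.01,0.15,0,0,0],[0,0.15,0,0,0],[0,0.15,0,0,0],[0,0.15,0,0,0]]
  ]
}}

```text
time_s: 5.03
ee_pos: [532.8, 77.6, 170.8]
ee_rot: [180.0, 0.0, 154.5]
force: [-1.7, -0.4, 0.2]
gripper_width: 0.3
gripper_force: 0.9
```

Emit:
{"op": "send_rows", "data": {
  "steps": [
    [[-0.01,0.15,0,0,0],[-0.01,0.15,0,0,0],[-0.01,0.15,0,0,0],[-0.02,0.15,0,0,0],[-0.02,0.15,0,0,0]]
  ]
}}

```text
time_s: 5.45
ee_pos: [548.3, 103.4, 170.7]
ee_rot: [180.0, 0.0, 154.5]
force: [-1.8, -0.2, -0.0]
gripper_width: 0.5
gripper_force: 0.8
```

Emit:
{"op": "send_rows", "data": {
  "steps": [
    [[-0.03,0.14,0,0,0],[-0.03,0.14,0,0,0],[-0.04,0.14,0,0,0],[-0.04,0.14,0,0,0],[-0.04,0.14,0,0,0]]
  ]
}}

```text
time_s: 5.87
ee_pos: [566.9, 125.4, 170.7]
ee_rot: [180.0, 0.0, 154.5]
force: [-1.1, -0.7, 0.0]
gripper_width: 0.4
gripper_force: 0.7
```

Emit:
{"op": "send_rows", "data": {
  "steps": [
    [[-0.04,0.12,0,0,0],[-0.04,0.12,0,0,0],[-0.05,0.1,0,0,0],[-0.05,0.08,0,0,0],[0,0.05,0,0,0]]
  ]
}}

```text
time_s: 6.28
ee_pos: [581.8, 139.0, 170.7]
ee_rot: [180.0, 0.0, 154.5]
force: [-1.3, -0.9, 0.4]
gripper_width: 0.5
gripper_force: 0.7
```

Emit:
{"op": "send_rows", "data": {
  "steps": [
    [[-0.05,0.1,0,0,0],[-0.05,0.1,0,0,0],[-0.05,0.1,0,0,0],[-0.05,0.08,0,0,0],[0,0.04,0,0,0]]
  ]
}}

```text
time_s: 6.7
ee_pos: [596.4, 150.8, 170.8]
ee_rot: [180.0, 0.1, 154.5]
force: [-0.5, -1.6, 0.4]
gripper_width: 0.6
gripper_force: 0.8
```

Emit:
{"op": "send_rows", "data": {
  "steps": [
    [[0,-0.05,0,0,0],[0,-0.2,0,0,0],[0,-0.3,0,0,0],[0,-0.4,0,0,0],[0,-0.4,-0.3,0,0]]
  ]
}}

```text
time_s: 7.12
ee_pos: [569.7, 100.0, 180.9]
ee_rot: [-179.8, -0.2, 154.5]
force: [-1.0, 1.1, -1.0]
gripper_width: 0.6
gripper_force: 0.0
```

Emit:
{"op": "send_rows", "data": {
  "steps": [
    [[0,-0.4,-0.5,0,0],[0,-0.4,-0.6,0,0],[-0.14,-0.6,-0.2,0,0],[-0.14,-0.7,0,0,0],[-0.14,-0.7,0,0,0]]
  ]
}}

```text
time_s: 7.53
ee_pos: [538.3, -8.7, 237.0]
ee_rot: [179.9, 0.2, 154.4]
force: [-0.4, -0.3, -0.3]
gripper_width: 0.5
gripper_force: 0.0
```

Emit:
{"op": "send_rows", "data": {
  "steps": [
    [[-0.14,-0.7,0,0,0],[-0.14,-0.7,0,0,0],[-0.14,-0.7,0,0,0],[-0.14,-0.6,0,0,0],[-0.14,-0.5,0,0,0]]
  ]
}}

```text
time_s: 7.95
ee_pos: [507.2, -136.7, 236.0]
ee_rot: [-180.0, 0.1, 154.3]
force: [0.4, -0.3, 0.4]
gripper_width: 0.2
gripper_force: 0.0
```

```bash
python3 - <<'E'
from h import *
T=grab('top','t2.png');S=grab('side','s2.png');np.savez('top2.npz',**T);np.savez('side2.npz',**S)
t=T['pixels'][:,:,::-1];s=S['pixels'][:,:,::-1]
r=lambda a:cv2.resize(a,(400,300),interpolation=cv2.INTER_CUBIC)
cv2.imwrite('pics/z2.png',np.vstack([np.hstack([r(t[90:240,200:400]),r(s[120:270,210:410])]),np.hstack([r(t[170:230,266:346]),r(s[195:255,257:337])])]))
print(env.state()['ee_pos'])
E
```

```text
[ 507.52965027 -137.46984971  235.87969737]
```

View pics/z2.png

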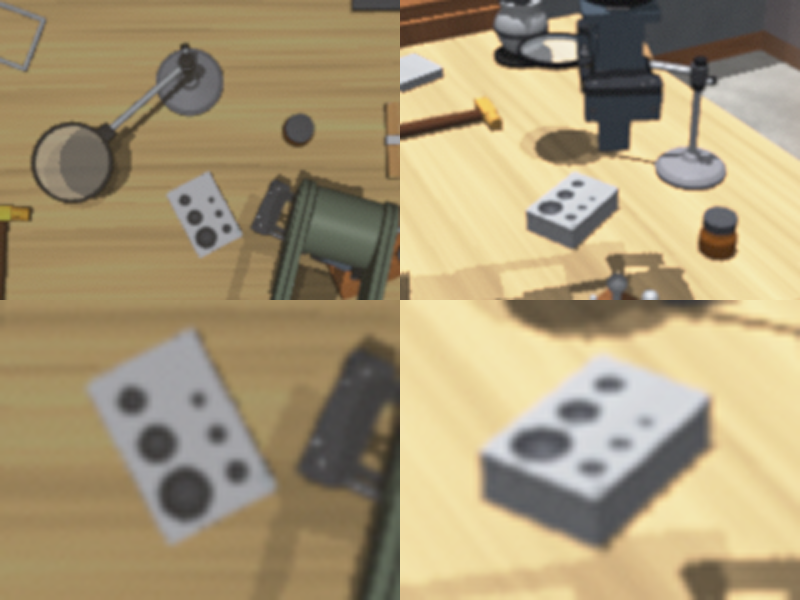

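The lens is well clear at top pixel (236,171). The block is fully visible and unmoved, with the wide hollow at top (302.6,208.2) and side (285,223.6). I'll refine the hollow and the ball.

```bash
python3 - <<'E'
from h import *
T=dict(np.load('top2.npz'));S=dict(np.load('side2.npz'))
def dark(f,c,r):
    g=cv2.cvtColor(f['pixels'],cv2.COLOR_RGB2GRAY);w=np.zeros_like(g);cv2.ellipse(w,(c,r,0),1,-1)
    x=g[w>0];th=(np.percentile(x,5)+np.percentile(x,95))/2
    m=((g<th)&(w>0)).astype(np.uint8);k=max(cv2.findContours(m,0,1)[0],key=cv2.contourArea);M=cv2.boundingRect(k);print(M,th)
    return M[0]+(M[2]-1)/2,M[1]+(M[3]-1)/2
a=dark(T,(302.6,208.2),(15,15));b=dark(S,(285,223.6),(15,11));print(a,b)
print(tri(T,a,S,b),plane(T,[a],36),plane(S,[b],36))
# block check: bright top corners in top view
t=T['pixels'].astype(int);m=((t.max(2)-t.min(2)<30)&(t.min(2)>115)).astype(np.uint8);m[:170]=0;m[225:]=0;m[:,:275]=0;m[:,325:]=0
k=max(cv2.findContours(m,0,1)[0],key=cv2.contourArea);R=cv2.minAreaRect(k);P=plane(T,cv2.boxPoints(R),36)[:,:2];print(P.round(1).tolist())
c=P.mean(0);e=[P[1]-P[0],P[2]-P[1]];L=max(e,key=np.linalg.norm);print(np.linalg.norm(e,axis=1));u=L/np.linalg.norm(L);v=np.array([-u[1],u[0]])
for s in(1,-1):print('model hollow',c+s*(-35*u+15*v))
t0=dict(np.load('top0.npz'));s0=dict(np.load('side0.npz'))
print(tri(t0,(403.6,216.9),s0,(340.9,291.6)))
E
```

```text
(298, 203, 11, 11) 112.5
(279, 220, 12, 7) 149.925
(303.0, 208.0) (284.5, 223.0)
(array([503.88429895,  21.80846238,  36.43760339]), np.float64(0.5819645608340771)) [[504.15259237  21.68812967  36.        ]] [[503.88646029  22.48174108  36.        ]]
[[576.2, 89.3], [613.5, 17.0], [505.4, -38.5], [468.3, 33.7]]
[ 81.41263039 121.50696154]
model hollow [578.84204246  28.04049587]
model hollow [502.86846614  22.74750985]
(array([ 470.74901148, -303.76931539,   75.73628582]), np.float64(2.2035441828292015))
```

Emit:
{"op": "send_rows", "data": {
  "steps": [
    [[-0.2,-0.6,0,0,0],[-0.2,-0.6,0,0,0],[-0.2,-0.6,0,0,0],[-0.2,-0.6,0,0,0],[-0.2,-0.6,0,0,0]]
  ]
}}

```text
time_s: 8.47
ee_pos: [492.7, -260.3, 235.6]
ee_rot: [180.0, 0.0, 154.5]
force: [-0.4, 0.6, 0.4]
gripper_width: 0.4
gripper_force: 0.0
```

Emit:
{"op": "send_rows", "data": {
  "steps": [
    [[0,-0.4,0,0,0],[0,-0.4,0,0,0],[0,-0.4,0.2,0,0],[0,0,0.5,0,0],[0,0,0.5,0,0]]
  ]
}}

```text
time_s: 8.88
ee_pos: [472.5, -303.7, 187.8]
ee_rot: [180.0, 0.2, 154.3]
force: [1.1, -0.1, -0.1]
gripper_width: 0.5
gripper_force: 0.0
```

Emit:
{"op": "send_rows", "data": {
  "steps": [
    [[0,0,0.5,0,0],[0,0,0.4,0,0],[0,0,0.2,0,0],[0,0,0,0,0],[0,0,0,0,0]]
  ]
}}

```text
time_s: 9.3
ee_pos: [472.9, -302.8, 143.4]
ee_rot: [180.0, 0.0, 154.5]
force: [0.1, 0.3, -0.7]
gripper_width: 0.4
gripper_force: 0.0
```

Emit:
{"op": "send_rows", "data": {
  "steps": [
    [[0.04,-0.05,0.2,0,0],[0,0,0.15,0,0],[0,0,0.13,0,0],[0,0,0.1,0,0],[0,0,0,0,0]]
  ]
}}

```text
time_s: 9.72
ee_pos: [470.0, -303.6, 118.6]
ee_rot: [180.0, -0.1, 154.5]
force: [-1.0, -0.5, -0.1]
gripper_width: 0.6
gripper_force: 0.0
```

```bash
python3 - <<'E'
from h import *
S=grab('side','s3.png');s=S['pixels'][:,:,::-1]
cv2.imwrite('pics/z3.png',cv2.resize(s[200:350,240:440],(800,600),interpolation=cv2.INTER_CUBIC))
print(env.state()['ee_pos'])
E
```

```text
[ 470.32270804 -303.78376443  119.02729595]
```

View pics/z3.png

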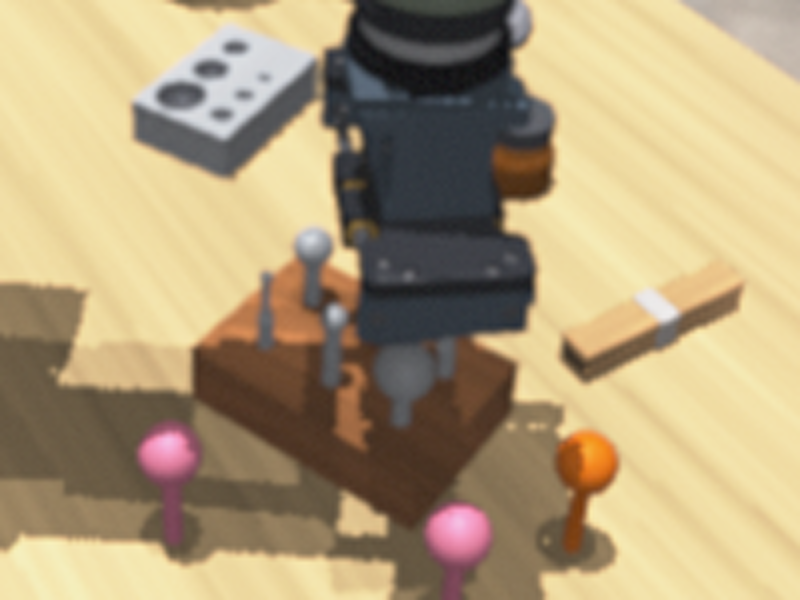

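The closed fingers are directly over the big punch, whose ball is still at side (340.7,~292). The gripper's body hides the tips, as expected from this angle. TCP z is 119, so the gap is about 8 mm. I'll hold for more than 2 s.

Emit:
{"op": "send_rows", "data": {
  "steps": [
    [[0,0,0,0,0],[0,0,0,0,0],[0,0,0,0,0],[0,0,0,0,0],[0,0,0,0,0]]
  ]
}}

```text
time_s: 10.18
ee_pos: [470.6, -304.0, 119.7]
ee_rot: [180.0, 0.0, 154.5]
force: [-0.9, 0.5, -0.2]
gripper_width: 0.3
gripper_force: 0.0
```

Emit:
{"op": "send_rows", "data": {
  "steps": [
    [[0,0,0,0,0],[0,0,0,0,0],[0,0,0,0,0],[0,0,0,0,0],[0,0,0,0,0]]
  ]
}}

```text
time_s: 10.6
ee_pos: [470.5, -304.0, 119.5]
ee_rot: [180.0, 0.0, 154.5]
force: [0.2, -0.8, 0.4]
gripper_width: 0.4
gripper_force: 0.0
```

Emit:
{"op": "send_rows", "data": {
  "steps": [
    [[0,0,0,0,0],[0,0,0,0,0],[0,0,0,0,0],[0,0,0,0,0],[0,0,0,0,0]]
  ]
}}

```text
time_s: 11.02
ee_pos: [470.5, -304.0, 119.5]
ee_rot: [180.0, 0.0, 154.5]
force: [0.3, 0.1, 0.5]
gripper_width: 0.6
gripper_force: 0.0
```

Emit:
{"op": "send_rows", "data": {
  "steps": [
    [[0,0,0,0,0],[0,0,0,0,0],[0,0,0,0,0],[0,0,0,0,0],[0,0,0,0,0]]
  ]
}}

```text
time_s: 11.43
ee_pos: [470.5, -304.0, 119.5]
ee_rot: [180.0, 0.0, 154.5]
force: [1.3, 0.2, 0.3]
gripper_width: 0.4
gripper_force: 0.0
```

Emit:
{"op": "send_rows", "data": {
  "steps": [
    [[0,0,0,0,0],[0,0,0,0,0],[0,0,0,0,0],[0,0,0,0,0],[0,0,0,0,0]]
  ]
}}

```text
time_s: 11.85
ee_pos: [470.5, -304.0, 119.5]
ee_rot: [180.0, 0.0, 154.5]
force: [0.8, 0.3, 0.1]
gripper_width: 1.0
gripper_force: 0.0
```

Emit:
{"op": "send_rows", "data": {
  "steps": [
    [[0,0,0,0,0],[0,0,0,0,0],[0,0,0,0,0],[0,0,0,0,0],[0,0,0,0,0]]
  ]
}}

```text
time_s: 12.27
ee_pos: [470.5, -304.0, 119.5]
ee_rot: [180.0, -0.0, 154.5]
force: [-0.8, 0.0, 0.6]
gripper_width: 0.8
gripper_force: 0.0
```

Emit:
{"op": "send_rows", "data": {
  "steps": [
    [[0,0,0,0,0],[0,0,0,0,0],[0,0,-0.3,0,0],[0,0,-0.6,0,0],[0,0,-0.6,0,0]]
  ]
}}

```text
time_s: 12.68
ee_pos: [469.9, -303.5, 179.3]
ee_rot: [180.0, -0.2, 154.5]
force: [0.2, -0.9, 1.5]
gripper_width: 0.5
gripper_force: 0.0
```

Emit:
{"op": "send_rows", "data": {
  "steps": [
    [[0.18,0.51,0,0,0],[0.18,0.51,0,0,0],[0.18,0.51,0,0,0],[0.18,0.51,0,0,0],[0.18,0.51,0,0,0]]
  ]
}}

```text
time_s: 13.1
ee_pos: [482.0, -195.5, 179.6]
ee_rot: [180.0, 0.0, 154.4]
force: [0.8, 0.4, 0.2]
gripper_width: 0.4
gripper_force: 0.0
```

Emit:
{"op": "send_rows", "data": {
  "steps": [
    [[0.18,0.51,0,0,0],[0.18,0.51,0,0,0],[0.18,0.51,0,0,0],[0.18,0.51,0,0,0],[0.18,0.51,0,0,0]]
  ]
}}

```text
time_s: 13.52
ee_pos: [493.5, -87.8, 179.6]
ee_rot: [180.0, 0.0, 154.5]
force: [-0.8, 0.0, 0.1]
gripper_width: 0.6
gripper_force: 0.0
```

Emit:
{"op": "send_rows", "data": {
  "steps": [
    [[0.19,0.52,0,0,0],[0.19,0.52,0,0,0],[0.19,0.52,0,0,0],[0.19,0.52,0,0,0],[0.19,0.52,0,0,0]]
  ]
}}

```text
time_s: 13.93
ee_pos: [504.0, 22.5, 179.6]
ee_rot: [180.0, 0.0, 154.5]
force: [0.1, -0.2, 0.7]
gripper_width: 0.5
gripper_force: 0.0
```

Emit:
{"op": "send_rows", "data": {
  "steps": [
    [[0,0,0.4,0,0],[0,0,0.6,0,0],[0,0,0.6,0,0],[0,0,0.4,0,0],[0,0,0,0,0]]
  ]
}}

```text
time_s: 14.35
ee_pos: [501.6, 21.4, 96.6]
ee_rot: [-179.8, -0.4, 154.5]
force: [-0.1, 0.3, 0.5]
gripper_width: 0.4
gripper_force: 0.0
```

Emit:
{"op": "send_rows", "data": {
  "steps": [
    [[0,0,0,0,0],[0,0,0,0,0]]
  ]
}}

```text
time_s: 14.52
ee_pos: [504.9, 21.3, 100.5]
ee_rot: [179.9, 0.1, 154.5]
force: [0.3, -0.0, -0.4]
gripper_width: 0.6
gripper_force: 0.0
```

Emit:
{"op": "send_rows", "data": {
  "steps": [
    [[0,0,0.25,0,0],[0,0,0.25,0,0],[0,0,0.2,0,0],[0,0,0.12,0,0],[0,0,0.08,0,0]]
  ]
}}

```text
time_s: 14.93
ee_pos: [503.5, 21.3, 62.5]
ee_rot: [-180.0, -0.1, 154.5]
force: [0.0, 0.4, -0.4]
gripper_width: 0.1
gripper_force: 0.0
```

Emit:
{"op": "send_rows", "data": {
  "steps": [
    [[0,0,0,0,0],[0,0,0,0,0],[0,0,0,0,0],[0,0,0,0,0],[0,0,0,0,0]]
  ]
}}

```text
time_s: 15.35
ee_pos: [504.3, 21.4, 63.9]
ee_rot: [180.0, 0.0, 154.5]
force: [0.5, 0.3, 0.6]
gripper_width: 0.4
gripper_force: 0.0
```

```bash
python3 - <<'E'
from h import *
T=grab('top','t4.png')['pixels'][:,:,::-1];s=grab('side','s4.png')['pixels'][:,:,::-1]
r=lambda a:cv2.resize(a,(400,300),interpolation=cv2.INTER_CUBIC)
cv2.imwrite('pics/z4.png',np.vstack([np.hstack([r(T[90:270,220:460]),r(s[110:335,180:480])]),np.hstack([r(s[180:255,247:347]),r(s[250:325,280:380])])]))
print(env.state()['ee_pos'],env.state()['force'])
E
```

```text
[504.24361055  21.37854068  63.78927992] [-1.24365331  0.61976717 -0.36404449]
```

View pics/z4.png

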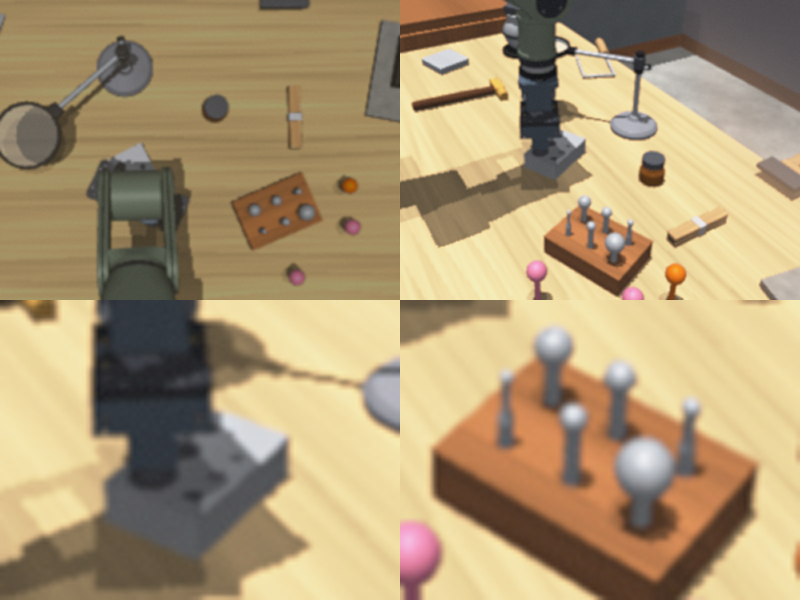

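The tips hover over the wide hollow at side (285,223). The punches, stand and block haven't moved, and the lens is clear at top (238,171). Hold briefly, then hand in.

Emit:
{"op": "send_rows", "data": {
  "steps": [
    [[0,0,0,0,0],[0,0,0,0,0],[0,0,0,0,0],[0,0,0,0,0],[0,0,0,0,0]]
  ]
}}

```text
time_s: 15.87
ee_pos: [504.1, 21.4, 63.5]
ee_rot: [180.0, 0.0, 154.5]
force: [-0.1, 0.7, 0.3]
gripper_width: 0.3
gripper_force: 0.0
```

Emit:
{"op": "send_rows", "data": {
  "steps": [
    [[0,0,0,0,0],[0,0,0,0,0],[0,0,0,0,0],[0,0,0,0,0],[0,0,0,0,0]]
  ]
}}

```text
time_s: 16.28
ee_pos: [504.1, 21.4, 63.5]
ee_rot: [180.0, 0.0, 154.5]
force: [-0.8, 0.0, -0.4]
gripper_width: 0.5
gripper_force: 0.0
```

Emit:
{"op": "send_rows", "data": {
  "steps": [
    [[0,0,0,0,0],[0,0,0,0,0],[0,0,0,0,0],[0,0,0,0,0],[0,0,0,0,0]]
  ]
}}

```text
time_s: 16.7
ee_pos: [504.1, 21.4, 63.5]
ee_rot: [180.0, 0.0, 154.5]
force: [-0.2, 0.3, 0.8]
gripper_width: 0.6
gripper_force: 0.0
```

Emit:
{"op": "send_rows", "data": {
  "steps": [
    [[0,0,0,0,0],[0,0,0,0,0],[0,0,0,0,0],[0,0,0,0,0],[0,0,0,0,0]]
  ]
}}

```text
time_s: 17.12
ee_pos: [504.1, 21.4, 63.5]
ee_rot: [180.0, -0.0, 154.5]
force: [0.3, 0.7, 0.6]
gripper_width: 0.5
gripper_force: 0.0
```

```bash
python3 -c "
from workcell import env
print(env.job_done())"
```

```text
the job is handed in; nothing more can be done
None
```

The job is handed in at about 17 s: I pushed the lens about 1 rad to the left, pointed about 8 mm above the biggest-ball punch for over 2 s, and finished pointing about 8 mm above the centre of the widest hollow, with no contact force measured at either.

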